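Flip the stand leg of a damper test frame and hold the frame upright

ROBOT

A 6-joint arm with a two-finger parallel gripper is mounted at the origin on the work surface. World frame = base frame: x ahead of the robot, y to its left, z up, the work surface at z = 0. Lengths are in m, angles in rad, forces in N, time in s.
With the tool pointing down it reaches from about 0.325 to 0.775 m from the base axis. Payload 5.5 kg.
Tool frame: the origin (TCP) lies between the finger pads; the fingertips stand 8 mm ahead of it and the grasp point (between the pads) lies 11 mm behind it (tcp_to_tips is the distance from the TCP to the fingertips, in m); z points along the fingers, y is the line along which they close (so a half turn about z gives the same grasp; the last joint's range is limited). The gripper opens to 88 mm and grips with 3 to 60 N. Pads are 20 mm wide; open, the fingers measure 115 mm over their backs; the gripper's body (75 mm by 178 mm) begins 61 mm behind the grasp point.
Start: joints at [1.243, 0.091, 1.231, -0, 1.82, -0.057], TCP at [0.161, 0.578, 0.231] pointing down, gripper open.
Joint ranges: [-2.87, 2.87], [-0.86, 2.18], [0.17, 2.46], [-1.51, 4.65], [0.06, 2.69], [-2.65, 2.65]. Speed limits (rad/s): [2.57, 2.57, 3.01, 3.14, 3.14, 3.14].

INTERFACE

Orientations are given as a unit quaternion [w, x, y, z].
In Python, from bench import * gives the robot as it stands. Calls block until the motion is done:
- move_to(position, orientation): joint-space move of the TCP to a pose.
- move_l(position, speed=0.15, orientation=None): straight line of the TCP; orientation=None keeps the orientation; speed is the mean speed in m/s.
- movej(angles): joint-space move.
- gripper_open() and close(): open the fingers fully, or close them until they stop; the grip force is fixed at half the most.
- hold(seconds).
- inverse_kinematics(position, orientation): joint angles nearest the present ones, or None.
- state(): the state.
- get_image(name): name is "scene" or "side" or "wrist"; returns a dict with "frame" (480x640x3 uint8, blue, green, red), "depth" (480x640 float32, m along the optical axis (not along the pixel's ray), 0 where there is no reading), "camera_matrix" (3x3 intrinsics, pixels), "view" (4x4, takes a point from world to camera coordinates). Camera axes: x right, y up, looking along -z (the intrinsics and any distortion apply to the point x, -y, -z); pixel columns grow to the right and rows downward; lengths in m; the calibration is good to about 2 mm. A picture is of the moment at which its call begins.
A pose or a line that the arm cannot do raises IKError and nothing moves.
- job_done(): hands the job in; it is judged then, once.
The state is a dict: "time": time; "joint_pos": joint angles; "dq": joint speeds; "joint_torque": joint torques, N m; "ee_pos": TCP position; "ee_rot": TCP orientation; "ft_force": force on the tool from outside, world axes, zero at the start; "moment": the same for the moment, N m; "finger_gap": finger opening in m; "finger_force": force on a finger pad.
Only numpy, scipy, OpenCV 4.12 (cv2) and the standard library are available. Lean on these libraries where they do the work, as an engineer would, in place of code of your own. Each camera call takes 0.05 s, during which the arm holds its last target. There are 200 camera calls.

TASK

First lift the die-cast bracket off the fixture's base plate and set it down, standing on its foot as it was, on the bare counter beside the plate, without dropping it. Then flip the frame's stand leg from its stowed position over centre and fully down to its stop, and after that bring the leaning frame upright by its round top tube. Finish while still holding the tube, the frame held steadily upright, neither back on its rests nor leaning forward; leave the other parts on the counter where they are.

Things in the scene. Friction and masses are not known exactly. Their poses are not given: they have to be found in the camera images.
- fixture: Fixed fixture. Origin on the counter right under the middle of the frame's hinge axis; x points away from the leg side, y along the hinge, z up. Grey base plate 12 mm thick, x -150 to 100, y -90 to 90 mm. Hinge axis 45 mm above the counter, between hub blocks at y = +-78 (62 high). Two rear rest posts at x = 60, y = +-60, 140 mm high.
- landing (a point): Point on top of the base plate (12 mm above the counter), at fixture x = -102, y = 0, where the stand leg comes down (small dark disc). The bracket stands on it at the start and would block the leg.
- frame (a joint): Hinge of the open galvanised damper frame (134 mm wide, side posts 16 x 14 mm, 0.9 kg in all), rad: 0 = upright, + = leaning back to fixture +x. Starts leaning back on its rests at 0.38, one end of travel; the other end, -0.10, leans forward on the lowered leg. Almost no friction: let go, it tips to either end.
- tube: Round steel top tube of the frame, 18 mm in diameter, 104 mm long along its y axis, parallel to the hinge, between the side posts' upper ends; it turns on its spindle with slight friction. Origin at its middle, 165 mm from the hinge axis, straight over it when the frame is upright. Free space of 60 mm below it between the side posts at y = +-60 mm; a cross-bar lies 75 mm below.
- leg (a joint): Stand leg on the frame's front, rad: 0 = stowed, pointing up along the frame; grows as it swings forward (fixture -x) and down; 2.49 = down at its stop. It turns freely and its own weight keeps it at either end: with the frame leaning back it stands upright, just over centre, at 0.38 rad; past that it falls down to the stop by itself in about a second, before that it falls back.
- leg_pivot (a point): Axis of the stand leg on the frame, parallel to the hinge: 90 mm from the hinge axis along the frame and 22 mm in front (fixture -x side) of the frame's middle plane. With the frame upright and the leg down, the leg's foot hangs about 10 mm above the base plate.
- leg_foot (a point): Middle of the leg's foot, a rubber cross-roller 16 mm in diameter and 24 mm long along the hinge direction, 132 mm from the leg's pivot. The leg is a bar 12 mm wide (along the hinge), 8 mm thick. Stowed, the foot stands 57 mm beyond the top tube and 22 mm in front of it; it can be pinched by its 24 mm ends from above.
- bracket: Loose grey die-cast bracket, 0.15 to 0.3 kg, an inverted T. Origin at the middle of its underside, z up: foot plate 60 (x) x 50 (y) x 10 mm, on it a central upright web 12 mm thick (x), 46 mm wide (y), reaching 61 mm above the underside. Pinch the web across its 12 mm (along the bracket's x).
- bush: Bystander: bronze bearing bush, ring 38 mm in diameter, 32 mm high; origin at the middle of its underside.
- cover: Bystander: amber polycarbonate cover, 100 x 70 x 36 mm, lying open side down; origin at the middle of its underside.
- ball_joint: Bystander: black ball joint, 28 mm in diameter with an upright stud, 54 mm high; origin at the middle of its underside.
- thumbwheel: Bystander: knurled steel thumbwheel lying flat, 41 mm in diameter, 20 mm high; origin at the middle of its underside.
There are look-alikes about, which are no part of the job. Of the things that look like the bracket, the smallest one is meant.

How it is judged:
By the outcome, as a careful person would: the job done as asked, in the order asked, and still so for the second after the job is handed in, while the arm keeps its last pose, push and grip.
It also fails if it takes over 64 s, if anything falls off the work surface, if the arm or the gripper's body presses on something with over 40 N, if the wrist force passes 120 N, or if a joint passes its speed limit or range.

## Working session

There is one attempt and no reset: what is moved stays moved. The work goes in short steps, each a Python script; the robot and the scene stay as the last script left them, time stands still between calls to the robot, and variables do not carry over. Pictures are saved under pics/ and viewed, at most 10 in all, crops included, and the job is handed in when it is done.

```bash
ls; mkdir -p pics; cat > h.py <<'E'
from bench import *
import numpy as np, cv2
def cloud(im):
    d=im["depth"];K=np.array(im["camera_matrix"]);V=np.array(im["view"])
    v,u=np.mgrid[0:480,0:640]
    p=np.stack([(u-K[0,2])/K[0,0]*d,-(v-K[1,2])/K[1,1]*d,-d,np.ones_like(d)],-1)
    w=(p@np.linalg.inv(V).T)[...,:3]; w[d==0]=np.nan
    return w
E
python3 - <<'E'
from h import *
for n in("scene","side"):
    im=get_image(n); cv2.imwrite(f"pics/{n}0.png",im["frame"]); np.savez(f"{n}0.npz",**im)
    print(n,np.round(np.linalg.inv(np.array(im["view"])),3).tolist(),[k for k in im], np.array(im["camera_matrix"]).tolist())
print(state()["time"])
E
```

```text
pics
scene [[0.487, -0.53, 0.695, 1.372], [0.873, 0.288, -0.393, -0.414], [0.008, 0.798, 0.603, 0.889], [0.0, 0.0, 0.0, 1.0]] ['frame', 'depth', 'camera_matrix', 'view'] [[499.06241184385334, 0.0, 325.59635365994694], [0.0, 499.06241184385334, 229.5255673799322], [0.0, 0.0, 1.0]]
side [[0.993, 0.095, -0.064, 0.469], [-0.113, 0.72, -0.685, -0.717], [-0.019, 0.687, 0.726, 0.996], [0.0, 0.0, 0.0, 1.0]] ['frame', 'depth', 'camera_matrix', 'view'] [[486.20531993120557, 0.0, 320.44192466074446], [0.0, 486.20531993120557, 239.08684412962583], [0.0, 0.0, 1.0]]
0.1
```

View pics/scene0.png

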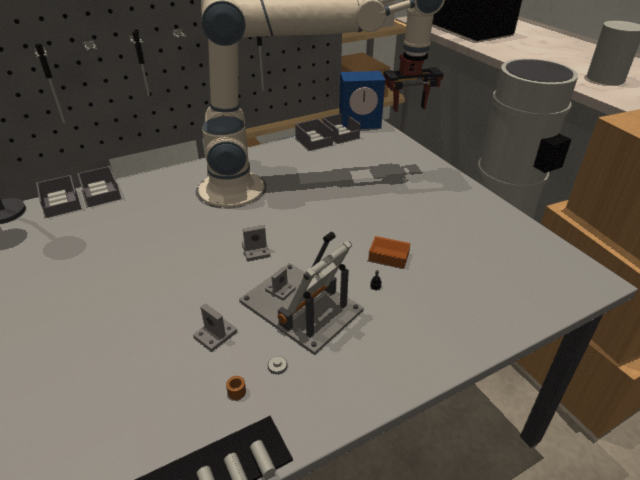

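View pics/side0.png

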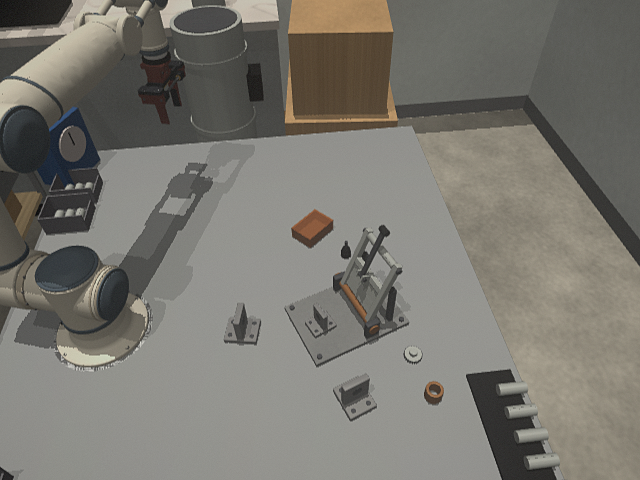

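The scene picture shows the frame at (320,285) leaning on its posts, with its dark leg and foot at (329,238). Three things look like the bracket:
- scene (280,282) / side (321,321), on the plate
- scene (256,240) / side (242,328)
- scene (213,325) / side (355,397)

The one on the plate is visibly the smallest and stands at the landing. I'll measure all three and check with a crop.

```bash
cat > m.py <<'E'
from h import *
W=[];C=[]
for n in("scene","side"):
    im=dict(np.load(n+"0.npz")); w=cloud(im); ok=np.isfinite(w[...,2])
    W.append(w[ok]);C.append(im["frame"][ok])
    # plate
    x=w[...,0];y=w[...,1];z=w[...,2]
    reg=ok&(x>.3)&(x<.85)&(y>-.4)&(y<.4)
    m=(reg&(z>.007)&(z<.017)).astype(np.uint8)
    m=cv2.morphologyEx(m,cv2.MORPH_OPEN,np.ones((3,3)))
    k,l,s,c=cv2.connectedComponentsWithStats(m)
    for i in range(1,k):
        if s[i,4]>40:
            p=w[l==i]; r=cv2.minAreaRect((p[:,:2]*1000).astype(np.float32)); print(n,"z~12",s[i,4],np.round(c[i]),np.round(p[:,2].mean(),4),[np.round(q,1) for q in r])
    m=(reg&(z>.022)).astype(np.uint8)
    k,l,s,c=cv2.connectedComponentsWithStats(m)
    for i in range(1,k):
        if s[i,4]>15:
            p=w[l==i]; r=cv2.minAreaRect((p[:,:2]*1000).astype(np.float32)); print(n,"hi",s[i,4],np.round(c[i]),"zmax",np.round(p[:,2].max(),4),[np.round(q,1) for q in r])
im=dict(np.load("side0.npz"))["frame"][220:420,210:430]
cv2.imwrite("pics/crop1.png",cv2.resize(im,None,fx=2.9,fy=2.9,interpolation=cv2.INTER_CUBIC))
E
python3 m.py
```

```text
scene z~12 184 [256. 253.] 0.0134 [array([361.8, -58.8]), array([64.1, 38.6]), np.float64(79.8)]
scene z~12 255 [294. 276.] 0.0131 [array([497.7,  -9.3]), array([42. , 80.2]), np.float64(64.2)]
scene z~12 3248 [303. 314.] 0.013 [array([591.7, -42. ]), array([252.4, 182.9]), np.float64(20.1)]
scene z~12 483 [214. 336.] 0.0134 [array([ 579.6, -253.7]), array([65.2, 80.5]), np.float64(20.0)]
scene z~12 166 [278. 366.] 0.0111 [array([ 732.4, -168.1]), array([40.2, 32.5]), np.float64(81.8)]
scene z~12 153 [256. 426.] 0.0093 [array([ 840.5, -263.8]), array([18.9, 40.9]), np.float64(0.6)]
scene z~12 184 [232. 437.] 0.0092 [array([ 840.5, -311.1]), array([52.2, 18.4]), np.float64(88.7)]
scene z~12 208 [201. 452.] 0.0094 [array([ 840.3, -369.9]), array([59.8, 18.7]), np.float64(89.1)]
scene hi 448 [254. 236.] zmax 0.0839 [array([341.8, -54.2]), array([60.6, 21.9]), np.float64(78.3)]
scene hi 2641 [318. 284.] zmax 0.2701 [array([647.4, -23.1]), array([ 88.7, 183. ]), np.float64(15.5)]
scene hi 764 [389. 249.] zmax 0.0423 [array([539.6, 256.7]), array([100.1,  79.3]), np.float64(42.0)]
scene hi
[... 1068 characters left out ...]
]
side hi 724 [312. 225.] zmax 0.0389 [array([535.9, 253.1]), array([106.5,  73.8]), np.float64(42.5)]
side hi 3478 [369. 281.] zmax 0.2661 [array([636.6, -26.7]), array([ 90.1, 182. ]), np.float64(20.2)]
side hi 56 [346. 247.] zmax 0.0529 [array([615.9, 153.7]), array([19.6, 17.5]), np.float64(6.6)]
side hi 348 [240. 320.] zmax 0.0806 [array([335.5, -57.2]), array([62.5, 18.4]), np.float64(80.6)]
side hi 242 [320. 317.] zmax 0.0741 [array([528.1, -66.6]), array([25.7, 47.8]), np.float64(25.0)]
side hi 521 [355. 388.] zmax 0.0828 [array([ 573.7, -257.5]), array([60.3, 18.1]), np.float64(22.5)]
side hi 181 [434. 390.] zmax 0.0357 [array([ 741.7, -270.5]), array([36.7, 36.4]), np.float64(3.6)]
```

```bash
python3 -c "
from h import *
print(inverse_kinematics([.6,0,.2],[0,1,0,0]))"
```

```text
[-5.66970377e-02  8.69050315e-02  1.28925295e+00 -4.44089210e-16
  1.76543467e+00  1.51409929e+00]
```

View pics/crop1.png

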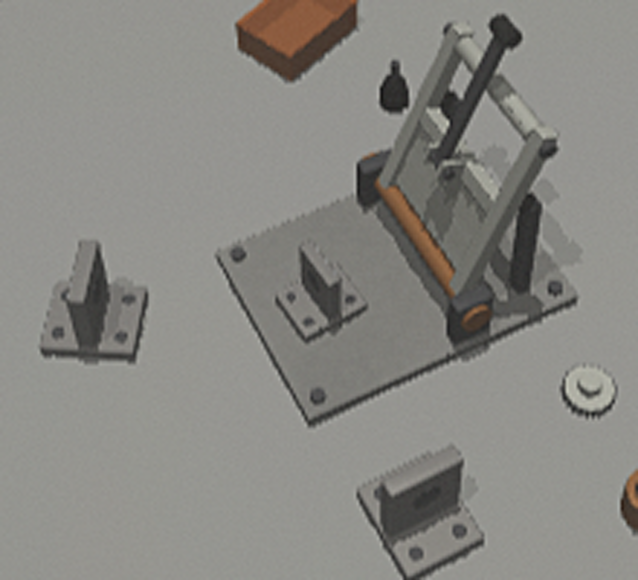

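The crop shows three inverted-T brackets. The one on the plate at crop (320,290) has the smallest foot and web: about 60x50 mm foot and a 62 mm top above the plate, against roughly 80x65 mm feet and 82 mm height for the other two. It is the one meant. The two views differ by about 5 mm, so I'll check from the wrist camera above it.

```bash
cat >> h.py <<'E'
from scipy.spatial.transform import Rotation as R
F0=np.array([.6124,-.0349]); A=np.deg2rad(20.0)
def quat(th):   # tool down, closing line at world angle th; the half turn with last joint nearest 0
    best=None
    for t in (th,th+np.pi):
        y=np.array([np.cos(t),np.sin(t),0]);z=np.array([0,0,-1.]);x=np.cross(y,z)
        q=R.from_matrix(np.c_[x,y,z]).as_quat(scalar_first=True)
        j=inverse_kinematics([.55,-.03,.27],q)
        if j is not None and (best is None or abs(j[5])<best[0]): best=(abs(j[5]),q.tolist())
    return best[1]
def fx(x,y,z):  # fixture -> world
    c,s=np.cos(A),np.sin(A); return [F0[0]+c*x-s*y,F0[1]+s*x+c*y,z]
def tofx(p):
    d=np.asarray(p)[...,:2]-F0;c,s=np.cos(A),np.sin(A); return np.stack([c*d[...,0]+s*d[...,1],-s*d[...,0]+c*d[...,1]],-1)
E
python3 - <<'E'
from h import *
q=quat(np.deg2rad(25)); 
move_to([.52,-.068,.28],q)
im=get_image("wrist"); np.savez("wrist1.npz",**im); cv2.imwrite("pics/wrist1.png",im["frame"])
s=state();print(s["time"],np.round(s["ee_pos"],4),np.round(s["joint_pos"],2))
w=cloud(im);print(np.round(np.linalg.inv(np.array(im["view"])),3).tolist())
z=w[...,2]; 
for lo,hi in((.03,.1),(.06,.085),(.085,.3)):
    m=(np.isfinite(z)&(z>lo)&(z<hi)).astype(np.uint8);k,l,st,c=cv2.connectedComponentsWithStats(m)
    for i in range(1,k):
        if st[i,4]>60:
            p=w[l==i];print(lo,st[i],np.round(p[:,2].max(),4),[np.round(v,1) for v in cv2.minAreaRect((p[:,:2]*1000).astype(np.float32))])
E
```

```text
2.7667 [ 0.5201 -0.0673  0.2799] [-0.19 -0.1   1.33  0.    1.91 -0.63]
[[0.906, -0.409, -0.111, 0.488], [0.424, 0.874, 0.237, -0.003], [-0.0, -0.261, 0.965, 0.434], [0.0, 0.0, 0.0, 1.0]]
0.03 [534   2  31  26 465] 0.0555 [array([616.3, 157. ]), array([16.8, 18. ]), np.float64(53.2)]
0.03 [ 100   66   73   73 3056] 0.0811 [array([337.1, -54.2]), array([59.8, 16.8]), np.float64(79.0)]
0.03 [ 424  113   49   27 1050] 0.0642 [array([583.3,  42.1]), array([34.2, 20. ]), np.float64(20.3)]
0.03 [ 402  140   88  171 8267] 0.1 [array([619.7, -42.1]), array([ 36.8, 158.5]), np.float64(16.9)]
0.03 [500 145  39   5  76] 0.0996 [array([642.4,  51. ]), array([9.1, 1.3]), np.float64(31.2)]
0.03 [325 181  15  58 813] 0.0753 [array([522.5, -65.8]), array([12.4, 45.2]), np.float64(24.7)]
0.03 [279 417  50   3  95] 0.0803 [array([ 582.7, -258.1]), array([47.2,  4. ]), np.float64(25.5)]
0.03 [417 434  34  29 454] 0.0341 [array([ 742.9, -267.3]), array([36.5, 37.4]), np.float64(23.4)]
0.06 [ 100   66   60   73 2159] 0.0811 [array([337.1, -54.2]), array([59.8, 16.8]), np.float64(79.0)]
0.06 [432 117  41  22 680] 0.0642 [array([584.1,  40.3]), array([33.4, 15.7]), np.float64(20.7)]
0.06 [ 407  142   68  167 3454] 0.085 [array([618.1, -40.4]), array([ 29.1, 153.8]), np.float64(14.4)]
0.06 [325 185  15  54 753] 0.0753 [array([522.5, -65.9]), array([12.2, 45.1]), np.float64(25.2)]
0.06 [279 417  50   3  95] 0.0803 [array([ 582.7, -258.1]), array([47.2,  4. ]), np.float64(25.5)]
0.085 [  434   144   206   223 23515] 0.3 [array([616.2, -27.8]), array([125.1, 137.1]), np.float64(20.9)]
0.085 [ 172  281   50   86 1882] 0.3 [array([477.2, -84.3]), array([ 8.7, 23.6]), np.float64(47.6)]
```

View pics/wrist1.png

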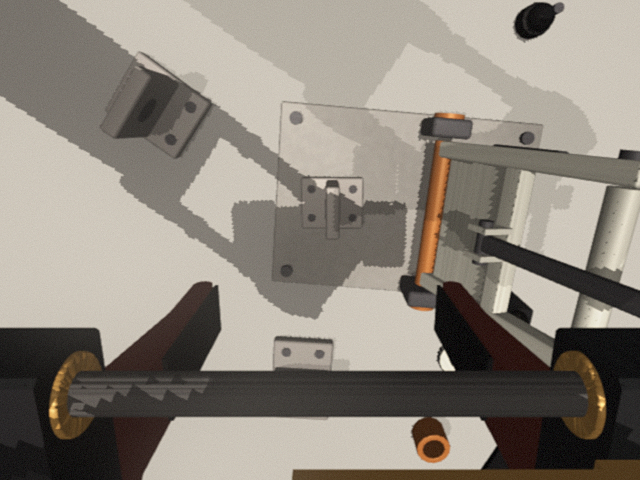

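The wrist view shows the web at (333,210), which gives world (522.5,-65.8) mm at 25°, 12.4 mm by 45 mm. The hub block at (447,127) agrees with the fixture pose to about 3 mm. Next I grasp the bracket.

```bash
python3 - <<'E'
from h import *
def st(t): s=state();print(t,round(s["time"],2),np.round(s["ee_pos"],4),"gap",round(s["finger_gap"],4),"F",np.round(s["finger_force"],1),np.round(s["ft_force"],1))
q=quat(np.deg2rad(25)); u=np.array([np.cos(np.deg2rad(25)),np.sin(np.deg2rad(25))])
b=np.array([.5225,-.0658])-.002*u
move_l([*b,.10],.15,q); st("above"); move_l([*b,.045],.08); st("down")
close(); st("closed")
move_l([*b,.075],.08); st("lift"); move_l([*b,.13],.15)
p=fx(-102,165,0)[:2]
move_l([*p,.13],.2); move_l([*p,.055],.15); move_l([*p,.0345],.04);st("placed")
im=get_image("side");cv2.imwrite("pics/side2.png",im["frame"][200:440,200:440])
E
```

```text
above 4.12 [ 0.5213 -0.0668  0.1012] gap 0.0876 F 0.0 [-0.8  0.9 -0.5]
down 4.95 [ 0.521  -0.0667  0.0454] gap 0.0874 F 0.0 [0.9 1.1 0.3]
closed 6.1 [ 0.5209 -0.0665  0.0451] gap 0.0116 F 30.0 [ 2.  -0.7 -1.1]
lift 6.62 [ 0.521  -0.0667  0.0756] gap 0.0121 F 30.0 [-0.4 -0.1 -2.1]Traceback (most recent call last):
  File "<stdin>", line 9, in <module>
bench.IKError: the arm cannot follow that straight line within its joint ranges
```

```bash
python3 - <<'E'
from h import *
q=state()["ee_rot"];print(np.round(state()["ee_pos"],3))
for p in [(-102,165),(-102,145),(-80,150),(-60,150),(-102,-165),(-150,165)]:
    for z in(.13,.0345):
        a=fx(p[0]/1000,p[1]/1000,z);j=inverse_kinematics(a,q);print(p,z,np.round(a,3),None if j is None else np.round(j,2))
E
```

```text
[ 0.521 -0.067  0.129]
(-102, 165) 0.13 [0.46  0.085 0.13 ] [ 0.11 -0.27  1.75  0.    1.66 -0.33]
(-102, 165) 0.0345 [0.46  0.085 0.034] [ 0.11 -0.22  1.88  0.    1.48 -0.33]
(-102, 145) 0.13 [0.467 0.066 0.13 ] [ 0.07 -0.26  1.74  0.    1.66 -0.37]
(-102, 145) 0.0345 [0.467 0.066 0.034] [ 0.07 -0.21  1.87  0.    1.48 -0.37]
(-80, 150) 0.13 [0.486 0.079 0.13 ] [ 0.09 -0.2   1.69  0.    1.65 -0.34]
(-80, 150) 0.0345 [0.486 0.079 0.034] [ 0.09 -0.15  1.82  0.    1.48 -0.34]
(-60, 150) 0.13 [0.505 0.086 0.13 ] [ 0.1  -0.14  1.64  0.    1.65 -0.33]
(-60, 150) 0.0345 [0.505 0.086 0.034] [ 0.1  -0.09  1.77  0.    1.47 -0.34]
(-102, -165) 0.13 [ 0.573 -0.225  0.13 ] [-0.43  0.14  1.36 -0.    1.65 -0.87]
(-102, -165) 0.0345 [ 0.573 -0.225  0.034] [-0.43  0.18  1.48 -0.    1.48 -0.87]
(-150, 165) 0.13 [0.415 0.069 0.13 ] [ 0.08 -0.4   1.85  0.    1.69 -0.35]
(-150, 165) 0.0345 [0.415 0.069 0.034] [ 0.08 -0.36  1.99  0.    1.51 -0.35]
```

I passed millimetres where metres were needed. The pose is fine, so I'll carry on.

```bash
cat >> h.py <<'E'
def st(t): s=state();print(t,round(s["time"],2),np.round(s["ee_pos"],4),"gap",round(s["finger_gap"],4),"F",np.round(s["finger_force"],1),np.round(s["ft_force"],1))
E
python3 - <<'E'
from h import *
p=fx(-.102,.165,0)[:2]
st("hold");move_l([*p,.13],.2); move_l([*p,.055],.15); move_l([*p,.0345],.03);st("low")
move_l([*p,.0335],.01);st("placed")
gripper_open();st("open"); move_l([*p,.13],.12);move_l([*p,.30],.25);st("up")
close();st("closed")
ims={n:get_image(n) for n in("scene","side")}
out=[]
for n,im in ims.items():
    np.savez(n+"2.npz",**im); w=cloud(im); f=tofx(w); z=w[...,2]; ok=np.isfinite(z)
    m=ok&(np.hypot(w[...,0]-p[0],w[...,1]-p[1])<.05)&(z>.025)&(z<.1)
    print(n,"bracket",m.sum(),np.round(z[m].max(),4),[np.round(v,1) for v in cv2.minAreaRect((w[m][:,:2]*1000).astype(np.float32))])
    m=ok&(abs(f[...,1])<.05)&(f[...,0]>-.02)&(f[...,0]<.12)
    t=m&(abs(f[...,1])>.02)&(z>.185)&(z<.23);v=w[t];print(n,"tube n",t.sum(),"fx mean",np.round(f[t].mean(0),4),np.round(f[t].min(0),4),np.round(f[t].max(0),4),"z",np.round(np.percentile(v[:,2],[2,50,98]),4))
    t=m&(z>.245)&(z<.285);print(n,"foot n",t.sum(),np.round(f[t].mean(0),4),np.round(f[t].min(0),4),np.round(f[t].max(0),4),np.round(z[t].max(),4))
    for s in(1,-1):
        t=ok&(abs(f[...,1]-s*.06)<.012)&(abs(f[...,0]-.06)<.03)&(z>.1)&(z<.15);
        if t.sum(): print("post",s,t.sum(),np.round(f[t].mean(0),4))
    t=ok&(abs(f[...,0])<.04)&(abs(abs(f[...,1])-.078)<.025)&(z>.05)&(z<.07)
    for s in(1,-1):
        a=t&(f[...,1]*s>0)
        if a.sum(): print("hub",s,a.sum(),np.round((f[a].min(0)+f[a].max(0))/2,4),np.round(np.ptp(f[a],axis=0),4))
E
```

```text
hold 7.14 [ 0.5205 -0.0666  0.1293] gap 0.012 F 30.0 [-1.1 -0.3 -2.8]
low 9.59 [0.4602 0.0853 0.0346] gap 0.0119 F 30.0 [ 0.3 -0.1 -2.9]
placed 9.84 [0.4602 0.0853 0.0336] gap 0.0119 F 30.0 [-0.7 -0.2 -2.5]
open 11.07 [0.4601 0.0852 0.0335] gap 0.0879 F 0.0 [0.5 0.7 0.6]
up 12.86 [0.4599 0.0852 0.2982] gap 0.0881 F 0.0 [-0.1 -0.4 -0.3]
closed 14.2 [0.4601 0.0853 0.3   ] gap -0.0001 F 0.0 [-0.3  0.1 -0.7]
scene bracket 95 0.065 [array([464.7,  81.1]), array([14.4, 46.6]), np.float64(23.6)]
scene tube n 186 fx mean [ 0.0679 -0.0021] [ 0.0571 -0.0491] [0.0737 0.0496] z [0.1966 0.2063 0.2105]
scene foot n 94 [ 0.0669 -0.0017] [ 0.0566 -0.0124] [0.0735 0.0119] 0.27
post 1 190 [0.0543 0.0577]
post -1 229 [ 0.0544 -0.0619]
hub 1 53 [0.0137 0.0716] [0.0138 0.0369]
hub -1 165 [ 0.0043 -0.0715] [0.0365 0.0363]
side bracket 150 0.0617 [array([457.6,  82. ]), array([12.6, 50.5]), np.float64(26.3)]
side tube n 174 fx mean [ 0.0567 -0.0039] [ 0.0498 -0.0499] [0.0681 0.0499] z [0.1921 0.2021 0.2055]
side foot n 101 [ 0.0578 -0.0017] [ 0.0509 -0.0137] [0.0673 0.0148] 0.2689
post 1 92 [0.0453 0.0561]
post -1 141 [ 0.0459 -0.0637]
hub 1 112 [-0.0035  0.0722] [0.0309 0.0371]
hub -1 180 [-0.0012 -0.0722] [0.0347 0.0383]
```

Bracket stands released on the counter (web top 0.061–0.065). Now I flip the leg by pushing it with closed fingers from behind.

```bash
python3 - <<'E'
from h import *
q=quat(A)
move_to(fx(.0,.10,.33),q); move_l(fx(.100,0,.33),.25); move_l(fx(.100,0,.251),.15); st("behind")
move_l(fx(.0,0,.251),.10); st("mid"); move_l(fx(-.025,0,.251),.08); st("pushed")
hold(.6); move_l(fx(-.025,0,.31),.25)
move_l(fx(.061,0,.32),.25);st("up"); 
ims={n:get_image(n) for n in("scene","side","wrist")}
for n,im in ims.items(): np.savez(n+"3.npz",**im)
cv2.imwrite("pics/both3.png",np.hstack([cv2.resize(ims[n]["frame"][a:b,c:d],(380,380)) for n,a,b,c,d in(("side",200,400,230,430),("scene",210,370,230,390))]))
E
```

```text
behind 16.26 [ 7.060e-01 -2.000e-04  2.531e-01] gap 0.0006 F 0.0 [ 0.3 -0.2  0.5]
mid 17.41 [ 0.6127 -0.0348  0.2509] gap 0.0009 F 0.0 [-0.1 -0.2  0.2]
pushed 17.87 [ 0.5891 -0.0434  0.2511] gap 0.0003 F 0.0 [-0.4  0.4  1.7]
up 19.35 [ 0.6697 -0.0139  0.3173] gap 0.0002 F 0.0 [-1.2  0.3  0.3]
```

View pics/both3.png

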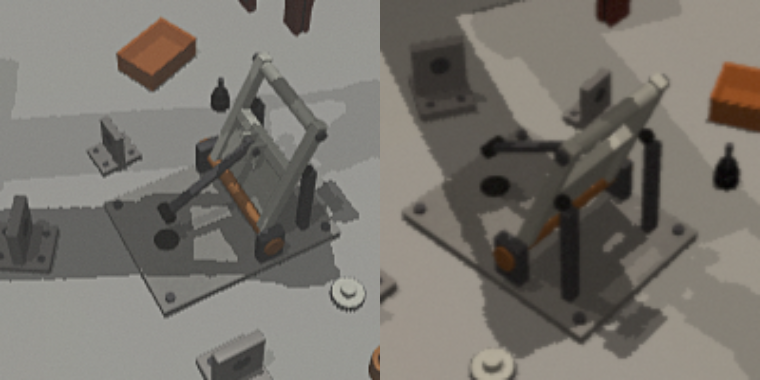

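The picture shows the bracket standing left of the plate (side half, 118,145), the leg swung forward with its foot at (168,212), and the frame still on its rests. I'll check the foot against its stop position (fixture x -100, z 69 mm) and measure the tube.

```bash
python3 - <<'E'
from h import *
for n in("scene","side","wrist"):
    im=dict(np.load(n+"3.npz")); w=cloud(im); f=tofx(w); z=w[...,2]; ok=np.isfinite(z)
    t=ok&(abs(f[...,1])<.02)&(f[...,0]>-.13)&(f[...,0]<-.085)&(z>.04)&(z<.12)
    if t.sum(): print(n,"foot",t.sum(),np.round((f[t].min(0)+f[t].max(0))/2,4),np.round(np.ptp(f[t],axis=0),4),np.round(z[t].max(),4))
    t=ok&(abs(f[...,1])<.045)&(f[...,0]>.02)&(f[...,0]<.11)&(z>.188)&(z<.225)
    if t.sum(): print(n,"tube",t.sum(),np.round((f[t].min(0)+f[t].max(0))/2,4),np.round(np.ptp(f[t],axis=0),4),np.round(np.percentile(z[t],[2,98]),4))
E
```

```text
scene foot 60 [-0.0948 -0.0004] [0.018  0.0275] 0.0822
scene tube 284 [ 0.0657 -0.    ] [0.017  0.0898] [0.1956 0.2098]
side foot 101 [-0.098  -0.0011] [0.0248 0.0255] 0.0846
side tube 281 [0.0588 0.    ] [0.0184 0.0899] [0.1933 0.2065]
wrist foot 496 [-0.0962  0.0019] [0.0223 0.0244] 0.0832
wrist tube 3087 [0.0609 0.0001] [0.018  0.0897] [0.1993 0.2076]
```

Foot and tube match the predicted stop and tube positions (edge at -107 mm against -108, tube at x 60.9, top 207.6 mm). Now I grip the tube.

```bash
python3 - <<'E'
from h import *
gripper_open(); move_l(fx(.061,0,.32),.2); move_l(fx(.061,0,.187),.12); st("around")
close(); hold(.2); st("gripped")
for a in np.arange(.34,-.01,-.04).tolist()[:-1]+[0.0]:
    a=max(a,0); move_l(fx(.165*np.sin(a),0,.034+.165*np.cos(a)),.04)
    print(round(a,2),np.round(state()["ft_force"],1),end=" ")
hold(.5); st("\nup"); hold(.5); st("still"); print(tofx(state()["ee_pos"]))
ims={n:get_image(n) for n in("scene","side")}
for n,im in ims.items():
    np.savez(n+"4.npz",**im)
    w=cloud(im); f=tofx(w); z=w[...,2]; ok=np.isfinite(z)
    for s in(1,-1):
      for lo,hi in((.07,.11),(.11,.15),(.15,.19),(.19,.23)):
        t=ok&(abs(f[...,1]-s*.06)<.013)&(f[...,0]>-.04)&(f[...,0]<.04)&(z>lo)&(z<hi)
        if t.sum(): print(n,s,lo,t.sum(),np.round(f[t].mean(0),4),np.round(z[t].max(),3))
cv2.imwrite("pics/both4.png",np.hstack([cv2.resize(ims[n]["frame"][a:b,c:d],(380,380)) for n,a,b,c,d in(("side",200,400,230,430),("scene",210,370,230,390))]))
E
```

```text
around 22.38 [ 0.6701 -0.0141  0.1883] gap 0.0878 F 0.0 [ 0.4 -0.1 -0.2]
gripped 23.67 [ 0.6698 -0.014   0.1871] gap 0.0174 F 30.0 [1.8 0.2 0.1]
0.34 [ 1.4 -0.5 -0.4] 0.3 [-0.1 -0.4 -1.5] 0.26 [ 0.8 -1.  -2.3] 0.22 [ 0.9 -1.5 -2.4] 0.18 [-0.2 -2.3 -4.3] 0.14 [ 0.5 -1.5 -4.8] 0.1 [-0.4 -3.7 -7.7] 0.06 [ 1.3 -3.8 -9.3] 0.0 [  2.   -5.8 -10.5] 
up 27.09 [ 0.6124 -0.0351  0.1986] gap 0.0174 F 30.0 [  1.2  -4.9 -10.9]
still 27.59 [ 0.6124 -0.035   0.1986] gap 0.017 F 30.0 [  1.6  -5.  -10.9]
[-7.91627076e-05 -1.26661887e-04]
scene 1 0.07 97 [0.0072 0.0571] 0.11
scene 1 0.11 105 [0.0068 0.0565] 0.15
scene 1 0.15 85 [0.0051 0.0579] 0.189
scene 1 0.19 5 [-0.001   0.0507] 0.22
scene -1 0.07 106 [ 0.0064 -0.0621] 0.11
scene -1 0.11 130 [ 0.0064 -0.061 ] 0.149
scene -1 0.15 130 [ 0.006 -0.062] 0.19
scene -1 0.19 157 [ 0.0054 -0.0612] 0.225
side 1 0.07 48 [-0.0074  0.0559] 0.11
side 1 0.11 67 [-0.0066  0.0554] 0.15
side 1 0.15 58 [-0.0052  0.0559] 0.19
side 1 0.19 13 [-0.0092  0.0593] 0.208
side -1 0.07 87 [-0.0044 -0.064 ] 0.109
side -1 0.11 105 [-0.005  -0.0629] 0.15
side -1 0.15 106 [-0.0051 -0.0637] 0.189
side -1 0.19 135 [-0.0044 -0.062 ] 0.221
```

View pics/both4.png

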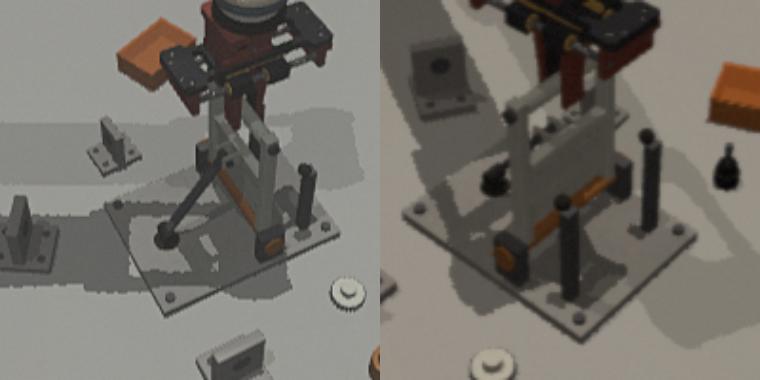

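The picture shows the frame upright with the gripper on the tube and the leg's foot hanging over the disc at (165,237, left half). The posts are vertical within about 0.02 rad, the forces are steady at about 12 N and the bystanders haven't moved. Handing in.

```bash
python3 -c "
from h import *
st('end'); print(job_done())"
```

```text
end 27.69 [ 0.6124 -0.0351  0.1986] gap 0.0168 F 30.0 [  1.6  -4.7 -10.5]
the job is handed in; nothing more can be done
None
```

The job is handed in at 27.7 s: the bracket stands on the counter beside the plate, the leg is down at its stop, and the frame is held upright by its tube, vertical to within about 0.02 rad in the last images.

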